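# Open the ink jar that fits the bench jar holder

### The arm

A 6-joint arm with a two-finger parallel gripper is mounted at the origin on a cart in front of the work surface, level with it; the furniture and walls round the work are solid. World frame = base frame: x ahead of the robot, y to its left, z up, the work surface at z = 0. Lengths are in m, angles in rad, forces in N, time in s.
With the tool pointing down it reaches from about 0.35 to 0.85 m from the base axis. Payload 8.1 kg.
Tool frame: the origin (TCP) lies on the mounting face of the last link; the fingertips stand 186 mm ahead of it and the grasp point (between the pads) lies 167 mm ahead of it (robot.finger_overhang is the distance from the TCP to the fingertips, in m); z points along the fingers, y is the line along which they close (so a half turn about z gives the same grasp; the last joint's range is limited). The gripper opens to 93 mm and grips with 3 to 60 N. Pads are 15 mm wide; open, the fingers measure 128 mm over their backs; the gripper's body (75 mm by 188 mm) begins 65 mm behind the grasp point.
Start: joints at [1.176, 0.13, 1.488, -0, 1.523, -0.085], TCP at [0.183, 0.571, 0.405] pointing down, gripper open.
Joint ranges: [-2.96, 2.96], [-0.89, 2.26], [0.02, 2.5], [-1.34, 4.48], [0, 2.73], [-2.66, 2.66]. Speed limits (rad/s): [2.39, 2.39, 2.79, 3.14, 3.14, 3.14].

### API

Orientations are given as a rotation vector (axis times angle).
In Python, from plant import readout, read_camera, get_calibration, job, robot gives the robot as it stands.
- The arm moves only by the shell command python3 -m handwheel 'ROWS' [FORCE]. ROWS is JSON, a list of rows, each a list of 5 numbers: the shift along the world's x, y, z in cm, then the turn about the world's z in rad, then the closure, from 0 (fully open) to 1 (shut). In form: [[tx, ty, tz, spin, gripper], ...]. A call has 1 to 10 rows; each row shifts and turns the commanded pose from where the row before left it; what a row does not reach is not made up. A row lasts 1/8 s, in which the tool goes at most 62.5 mm and 10.7 degrees, less where a joint would pass 70% of its speed; a pose out of reach is approached as far as the arm can. A call is refused whole if a number of a shift passes 6.25 or a number of a turn 0.188, either way. A call with a gripper value outside its range is refused whole. The fingers move at their own pace and stop on an object; FORCE is the grip in N (left out, the last holds). Time passes only in rows, so rows that do not move let the fingers close. It gives the time, the measured TCP pose, the force, the opening and the grip force at its end, in the units of the state.
- readout.read_state(): the state, without advancing time (a new reading comes with each control period).
- read_camera(name): name is "side" or "top"; returns the picture (420x560x3 uint8, red, green, blue); there is no depth.
- get_calibration(name): a dict with "fovy" (degrees; the focal length in pixels is half the picture's height over the tangent of half this angle, whatever the lens; pixels are square), "cx", "cy" (the principal point, pixels), "pose" (4x4, takes a point from camera to world coordinates). Camera axes: x right, y down, z forward; pixel columns grow to the right and rows downward; lengths in m; the calibration is good to about 2 mm. A picture is of the moment at which its call begins. get_calibration takes no time and is no camera call.
- job.close_job(): hands the job in; it is judged then, once.
The state is a dict: "t": time; "q": joint angles; "dq": joint speeds; "joint_torque": joint torques, N m; "tool_pos": TCP position; "orientation": TCP orientation; "force": force on the tool from outside, world axes, zero at the start; "wrist_torque": the same for the moment, N m; "opening": finger opening in m; "gripper_force": force on a finger pad.
Only numpy, scipy, OpenCV 4.12 (cv2) and the standard library are available. Lean on these libraries where they do the work, as an engineer would, in place of code of your own. Each camera call takes 0.05 s, during which the arm holds its last target. There are 200 camera calls.

### The job

Three square ink jars of the same pattern but different sizes stand on the work table: take the one that fits the square pocket of the wooden jar holder snugly and seat it upright, fully home in the pocket, with its tight lid still on. Unscrew that lid anticlockwise only until its threads come free, about a fifth of a turn, without forcing it on against the stop, and lift it straight up. Finish while still holding the lid level and still just above the open mouth, a finger's breadth or two of air between them, with the jar left seated in the holder and the other jars and everything else on the table left where they stand.

Things in the scene. Friction and masses are not known exactly. Their poses are not given: they have to be found in the camera images.
- jar_a: closed white square jar with a ribbed grey metal lid (fixed shut); body 48 x 48 mm, shoulder 53 mm high, round lid 45 mm across, 79 mm high over all; origin at the centre of its underside, z up, x and y square to its sides
- jar_b: closed white square jar with a ribbed grey metal lid; body 56 x 56 mm, shoulder 60 mm high, round neck above it, about 0.3 kg; origin at the centre of its underside, z up, x and y square to its sides (all four sides are alike)
- jar_c: closed white square jar with a ribbed grey metal lid (fixed shut); body 64 x 64 mm, shoulder 67 mm high, round lid 59 mm across, 93 mm high over all; origin at the centre of its underside, z up, x and y square to its sides
- lid_b: round lid of jar_b, 52 mm across, 21 mm high, 50 g; origin at the centre of its lower edge, z up; closed, that edge is 65 mm and its top 86 mm above the jar's underside. Lugs inside it sit under ledges on the neck, held tight by a sprung liner (0.1 to 0.5 N m to turn; an unbraced jar turns with it). It can carry the closed jar
- lid_side (a point): a point on lid_b, 20 mm from its axis along its own x, at its lower edge; with the lid tight it lies on the jar's own +x side. Turned anticlockwise seen from above, relative to the jar, the lugs come free at about 50 degrees and meet a stop bead at 90: aim at 70, then the lid lifts straight off
- jar_mouth (a point): centre of the rim of jar_b's mouth, 80.5 mm above the jar's underside (inside the lid when closed)
- jar_holder: wooden holder that does not move: a 120 (x) x 170 (y) x 10 mm board with a 110 x 110 mm block on it, top 40 mm above the table, with a square pocket 59 x 59 mm in the middle, open at the top with a 3 mm chamfer; pocket sides along its x and y; origin at the centre of the underside, z up
- pocket_floor (a point): centre of the pocket's floor, 14 mm above the table and 26 mm below the block's top
- spool_navy: spool of dark blue thread, 38 mm across, 42 mm high, standing; stays where it is; origin under its centre
- measuring_cup: clear small cup, 54 mm across and high; stays where it is; origin under its centre
- cell_c: battery standing upright, 26 mm across, 50 mm high; stays where it is; origin under its centre
- tape_measure: pocket tape measure lying flat, 61 x 73 x 28 mm; stays where it is; origin under its centre
- scissors: scissors lying flat, 71 x 174 x 8 mm; stays where it is; origin under its centre
- pliers: pliers lying flat, 48 x 180 x 14 mm; stays where it is; origin under its centre
- awl: awl lying flat, 11 x 129 x 11 mm; stays where it is; origin under its centre
- brush_1: ink brush lying flat, 9 x 135 x 10 mm; stays where it is; origin under its centre
Things that resemble listed ones, but are neither listed nor needed, are in the scene too. Leave any green look-alike of the lid_b alone. Leave any orange look-alike of the jar_b alone.

How it is judged:
On the way, in this order (a step that is already met when the one before it is completed fails the run):
1. jar_b stands fully home in the holder's pocket, upright, with its lid still on (z of jar_b in the frame of pocket_floor below 0.004 m and horizontal distance between jar_b and pocket_floor below 0.005 m and angle between jar_b's own z axis and vertical below 0.06 rad and z of lid_b in the frame of jar_b below 0.069 m), for 0.2 s.
2. the lid is turned about 40 degrees or more anticlockwise on the jar, still down on the neck, the jar in the pocket (y of lid_side in the frame of jar_b above 0.0125 m and z of lid_b in the frame of jar_b below 0.073 m and z of jar_b in the frame of pocket_floor below 0.006 m), for 0.05 s.
At the end, for the whole second after the job is handed in: the lid is held still by the fingers, level within 0.15 rad, its lower edge 4 to 45 mm above the rim of the mouth and within 15 mm of being over its centre, touching the jar no more; jar_b is upright and fully home in the pocket (within 4 mm of the floor, 5 mm of the centre) (z of lid_b in the frame of jar_mouth between 0.004 and 0.045 m and horizontal distance between lid_b and jar_mouth below 0.015 m and angle between lid_b's own z axis and vertical below 0.15 rad and contact force between the fingers and lid_b above 1 N and contact force between lid_b and jar_b below 0.05 N and linear speed of lid_b below 0.02 m/s and z of jar_b in the frame of pocket_floor below 0.004 m and horizontal distance between jar_b and pocket_floor below 0.005 m and angle between jar_b's own z axis and vertical below 0.06 rad); the arm keeps its last pose, push and grip.
It fails at once if one of the other jars is moved more than 25 mm or tipped (distance of any of jar_a, jar_c from where it was at the start of the episode above 0.025 m or angle between any of jar_a, jar_c's own z axis and vertical above 0.4 rad).
It fails at once if jar_b is tipped over (angle between jar_b's own z axis and vertical above 0.7 rad).
It fails at once if a thing standing or lying around is pushed more than 40 mm or knocked over (distance of any of spool_navy, measuring_cup, cell_c, tape_measure, scissors, pliers, awl, brush_1 from where it was at the start of the episode above 0.04 m or angle between any of spool_navy, measuring_cup, cell_c's own z axis and vertical above 0.5 rad).
It fails at once if the lid is forced against the stop bead or otherwise wrenched: over 80 N between lid and jar (25 N is normal when tight) (contact force between lid_b and jar_b above 80 N).
It also fails if it takes over 45 s, if anything falls off the work surface, if the arm or the gripper's body presses on something with over 40 N, if the wrist force passes 120 N, or if a joint passes its speed limit or range.

## Working session

There is one attempt and no reset: what is moved stays moved. The work goes in short steps, Python scripts to look and compute and a shell command to move; the robot and the scene stay as the last step left them, time stands still between calls to the robot, and variables do not carry over. Pictures are saved under pics/ and viewed, at most 10 in all, crops included, and the job is handed in when it is done.

```bash
mkdir -p pics; cat > h.py <<'E'
import numpy as np, cv2
from plant import readout, read_camera, get_calibration, job, robot
def ray(n,u,v):
    c=get_calibration(n);f=210/np.tan(np.radians(c["fovy"])/2);P=np.array(c["pose"])
    d=P[:3,:3]@np.array([(u-c["cx"])/f,(v-c["cy"])/f,1]);return P[:3,3],d
def onz(n,u,v,z):
    o,d=ray(n,u,v);return o+d*(z-o[2])/d[2]
def proj(n,p):
    c=get_calibration(n);f=210/np.tan(np.radians(c["fovy"])/2);P=np.array(c["pose"])
    q=P[:3,:3].T@(np.array(p)-P[:3,3]);return f*q[0]/q[2]+c["cx"],f*q[1]/q[2]+c["cy"]
def snap(n,name):
    im=read_camera(n);cv2.imwrite(f"pics/{name}.png",im[:,:,::-1]);return im
E
python3 - <<'E'
from h import *
for n in("top","side"): snap(n,n+"0"); print(get_calibration(n))
print(readout.read_state(), robot.finger_overhang)
E
```

```text
{'fovy': 50.06396434121292, 'cx': 275.99830904764417, 'cy': 209.30956154382727, 'pose': array([[ 0.02155573, -0.99554525,  0.09178781,  0.40839991],
       [-0.99967906, -0.02268497, -0.01127715,  0.00862208],
       [ 0.01330911, -0.09151527, -0.99571473,  1.40952492],
       [ 0.        ,  0.        ,  0.        ,  1.        ]])}
{'fovy': 54.533683690654534, 'cx': 274.58092610598027, 'cy': 206.1029050435709, 'pose': array([[-0.98262799, -0.11923085,  0.142219  ,  0.4025837 ],
       [-0.18528201,  0.5864017 , -0.78854525,  0.8015411 ],
       [ 0.01062146, -0.80119726, -0.59830606,  0.69317816],
       [ 0.        ,  0.        ,  0.        ,  1.        ]])}
{'t': 0.1, 'q': array([ 1.17562456e+00,  1.31100402e-01,  1.48918228e+00, -6.20034820e-06,
        1.52304142e+00, -8.53840278e-02]), 'dq': array([-0.00030394, -0.00206593, -0.00168379, -0.00054898,  0.00086586,
        0.00104775]), 'joint_torque': array([-2.45537444e-05, -5.61344039e+01, -4.93092120e+01,  7.68847740e-02,
        2.91641493e-02, -6.83191752e-05]), 'tool_pos': array([0.18280115, 0.57124823, 0.40377674]), 'orientation': array([-4.84606686e-01, -3.10357903e+00,  2.64359747e-03]), 'force': array([-0.59074719,  0.03590041, -0.79193512]), 'wrist_torque': array([-0.01259728,  0.02803895, -0.06616054]), 'gripper_force': 0.0, 'opening': 0.09286004089615695} 0.1861
```

View pics/top0.png

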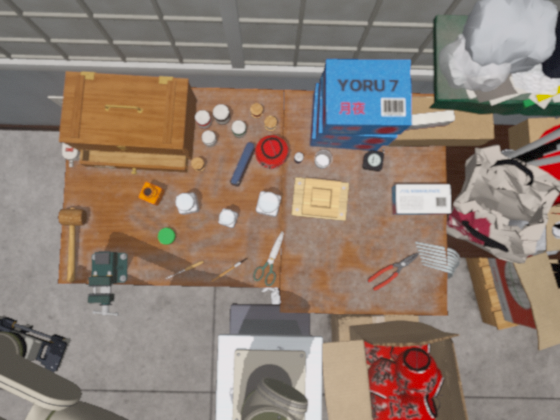

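View pics/side0.png

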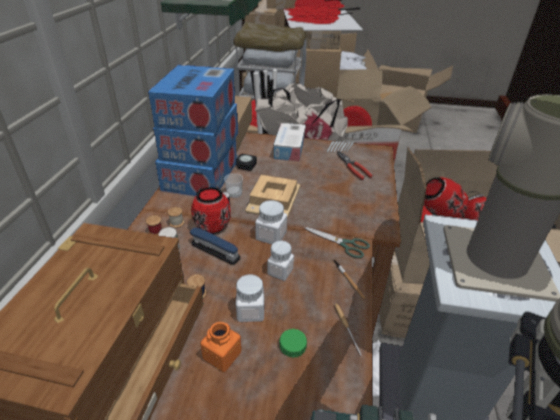

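Top view: the jars are at (187,202), (228,217) and (268,203), and the holder at (321,198). The side view shows the same jars at (250,297), (281,260) and (271,222). I'll enlarge both views to tell the sizes apart.

```bash
python3 - <<'E'
from h import *
t=cv2.imread("pics/top0.png");s=cv2.imread("pics/side0.png")
a=cv2.resize(t[170:235,165:365],None,fx=4,fy=4,interpolation=cv2.INTER_CUBIC)
b=cv2.resize(s[165:325,220:320],None,fx=3.7,fy=3.7,interpolation=cv2.INTER_CUBIC)
cv2.imwrite("pics/c1.png",a);cv2.imwrite("pics/c2.png",b)
for u,v in((187,203),(228,217),(268,203)):print(onz("top",u,v,.08))
print(onz("top",321,198,.04))
hsv=cv2.cvtColor(t,cv2.COLOR_BGR2HSV)
m=((hsv[:,:,1]<60)&(hsv[:,:,2]>130)).astype(np.uint8)
n,l,st,ce=cv2.connectedComponentsWithStats(m)
for i in range(1,n):
    if 100<st[i,4]<2000 and 170<ce[i,0]<300 and 180<ce[i,1]<240:
        c,_=cv2.findContours((l==i).astype(np.uint8),0,1);print(st[i],ce[i],cv2.minAreaRect(c[0]))
E
```

```text
[0.54373077 0.25782526 0.08      ]
[0.5048648  0.13514039 0.08      ]
[0.54924675 0.01774029 0.08      ]
[ 0.57265013 -0.14425932  0.04      ]
[256 191  26  27 520] [268.09038462 203.60192308] ((268.1176452636719, 203.5294189453125), (22.313274383544922, 24.25356101989746), 14.03624439239502)
[174 192  25  23 420] [185.82619048 202.97857143] ((185.40383911132812, 203.0192413330078), (21.37666130065918, 21.965007781982422), 78.69007110595703)
[218 208  20  20 299] [227.42140468 217.71237458] ((227.30137634277344, 217.36300659179688), (18.609542846679688, 17.556175231933594), 20.556045532226562)
```

View pics/c1.png

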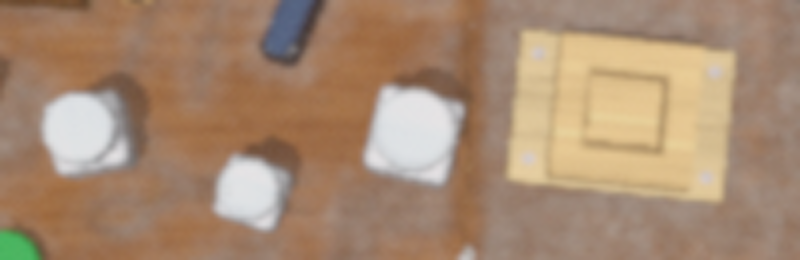

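View pics/c2.png

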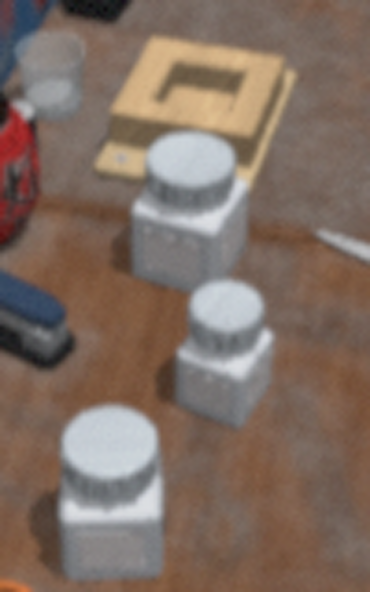

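```bash
cat >> h.py <<'E'
T=lambda x,y:(165+(x+.5)/4-.5,170+(y+.5)/4-.5)
S=lambda x,y:(220+(x+.5)/3.7-.5,165+(y+.5)/3.7-.5)
def tri(a,b):
    (o1,d1),(o2,d2)=ray("top",*a),ray("side",*b)
    A=np.c_[d1,-d2];k=np.linalg.lstsq(A,o2-o1,rcond=None)[0]
    p,q=o1+k[0]*d1,o2+k[1]*d2;return (p+q)/2,np.linalg.norm(p-q)
E
python3 - <<'E'
from h import *
np.set_printoptions(precision=4,suppress=True)
def edge(n,f,a,b,z):
    p,q=onz(n,*f(*a),z),onz(n,*f(*b),z);d=q-p
    print(p[:2],q[:2],"len",np.linalg.norm(d),"ang",np.degrees(np.arctan2(d[1],d[0]))%90)
print("lid tri",tri(T(78,129),S(110,438)),"top@.086",onz("top",*T(78,129),.086),"side",onz("side",*S(110,438),.086))
edge("top",T,(62,175),(133,163),.06)
edge("top",T,(133,163),(121,89),.06)
edge("side",S,(65,576),(162,577),0)
edge("side",S,(61,514),(163,514),.06)
pk=[(587,70),(668,77),(660,153),(583,145)]
print("pocket",np.mean([onz("top",*T(*p),.04) for p in pk],0))
for i in range(4):edge("top",T,pk[i],pk[(i+1)%4],.04)
bd=[(522,30),(735,50),(722,201),(508,179)]
print("board",np.mean([onz("top",*T(*p),.01) for p in bd],0))
for i in range(4):edge("top",T,bd[i],bd[(i+1)%4],.01)
bs=[(152,38),(287,55),(254,138),(112,112)]
pks=[(174,63),(243,75),(235,112),(152,100)]
print("block side",np.mean([onz("side",*S(*p),.04) for p in [(152,38),(287,55)]],0)); edge("side",S,(152,38),(287,55),.04);edge("side",S,(152,38),(112,112),.04);edge("side",S,(174,63),(243,75),.04)
E
```

```text
lid tri (array([0.5469, 0.2649, 0.089 ]), np.float64(0.0020068359380917664)) top@.086 [0.5463 0.2653 0.086 ] side [0.5487 0.2622 0.086 ]
[0.514  0.2809] [0.5242 0.2281] len 0.05381499516735131 ang 10.979051075876598
[0.5242 0.2281] [0.58   0.2392] len 0.05690463413552486 ang 11.27592143808682
[0.57   0.2907] [0.5167 0.2809] len 0.05413613283892543 ang 10.42876193397339
[0.5679 0.2966] [0.5147 0.2861] len 0.05415003545029789 ang 11.185169184218807
pocket [ 0.5744 -0.1435  0.04  ]
[ 0.6056 -0.1142] [ 0.6017 -0.1766] len 0.06255791239647887 ang 86.36281267336214
[ 0.6017 -0.1766] [ 0.5428 -0.1711] len 0.05911913854112645 ang 84.62513186531021
[ 0.5428 -0.1711] [ 0.5476 -0.112 ] len 0.059324052420775215 ang 85.35216434293135
[ 0.5476 -0.112 ] [ 0.6056 -0.1142] len 0.05806369811179068 ang 87.79416308547567
board [ 0.5752 -0.1447  0.01  ]
[ 0.6405 -0.0652] [ 0.6286 -0.2333] len 0.16849848099532144 ang 85.93913198538365
[ 0.6286 -0.2333] [ 0.5092 -0.2239] len 0.11975867632326186 ang 85.51384698614709
[ 0.5092 -0.2239] [ 0.5226 -0.0564] len 0.16810727282572116 ang 85.40925115292396
[ 0.5226 -0.0564] [ 0.6405 -0.0652] len 0.11820173339282225 ang 85.70136297748071
block side [ 0.5721 -0.2025  0.04  ]
[ 0.6272 -0.2039] [ 0.5169 -0.201 ] len 0.11036037297535643 ang 88.46750610137917
[ 0.6272 -0.2039] [ 0.6347 -0.0968] len 0.10744674474158114 ang 86.01355310593173
[ 0.6025 -0.1716] [ 0.5465 -0.1658] len 0.05633609858859135 ang 84.06095779091333
```

Sizes match: the left jar's lid (184,202) is jar_b. It stands at about (0.547, 0.261) with yaw 11°. The pocket is at (0.575, -0.144) with yaw -4.4°. I'll move above jar_b with the fingers closing along its y side.

```bash
python3 -m handwheel '[[3.6,-3.1,0,0.05,0],[3.6,-3.1,0,0.05,0],[3.6,-3.1,0,0.05,0],[3.6,-3.1,0,0.05,0],[3.6,-3.1,0,0.05,0],[3.6,-3.1,0,0.05,0],[3.6,-3.1,0,0.05,0],[3.6,-3.1,0,0.05,0],[3.6,-3.1,0,0.05,0],[4,-3.1,0,0.05,0]]'
python3 -m handwheel '[[0,0,-3,0,0],[0,0,-3,0,0],[0,0,0,0,0]]'
python3 - <<'E'
from h import *
from scipy.spatial.transform import Rotation as R
s=readout.read_state();r=R.from_rotvec(s["orientation"]).as_matrix();print(s["tool_pos"],np.degrees(np.arctan2(r[1,1],r[0,1])),r[:,2],s["q"],s["opening"])
E
```

```text
t: 1.35
tool_pos: [0.5477, 0.2603, 0.4043]
orientation: [0.301, -3.126, 0.0]
force: [1.2, 0.3, 1.3]
opening: 0.0927
gripper_force: 0.0
t: 1.72
tool_pos: [0.5458, 0.2608, 0.3411]
orientation: [0.297, -3.121, 0.003]
force: [0.2, -0.6, 0.2]
opening: 0.0929
gripper_force: 0.0
[0.54583991 0.26083557 0.34110653] 100.87713090167587 [-0.00630768 -0.00237609 -0.99997728] [ 3.61043252e-01  1.83736523e-01  1.54621778e+00  5.35529651e-06
  1.41837877e+00 -1.39959186e+00] 0.09294538204140783
```

```bash
python3 -m handwheel '[[0.1,0,-3,0,0],[0,0,-3,0,0],[0,0,-3,0,0],[0,0,-3.1,0,0],[0,0,0,0,0]]'
python3 -m handwheel '[[0,0,0,0,0.5],[0,0,0,0,1],[0,0,0,0,1],[0,0,0,0,1],[0,0,0,0,1]]' 20
python3 - <<'E'
from h import *
snap("side","s1")
cv2.imwrite("pics/s1c.png",cv2.resize(cv2.imread("pics/s1.png")[190:360,150:350],None,fx=3,fy=3))
E
```

```text
t: 2.35
tool_pos: [0.5469, 0.2613, 0.2222]
orientation: [0.299, -3.123, 0.002]
force: [0.2, 1.4, 0.2]
opening: 0.0931
gripper_force: 0.0
t: 2.98
tool_pos: [0.5481, 0.2617, 0.2245]
orientation: [-0.298, 3.126, 0.001]
force: [-0.5, 2.1, 4.7]
opening: 0.0561
gripper_force: 19.9
```

View pics/s1c.png

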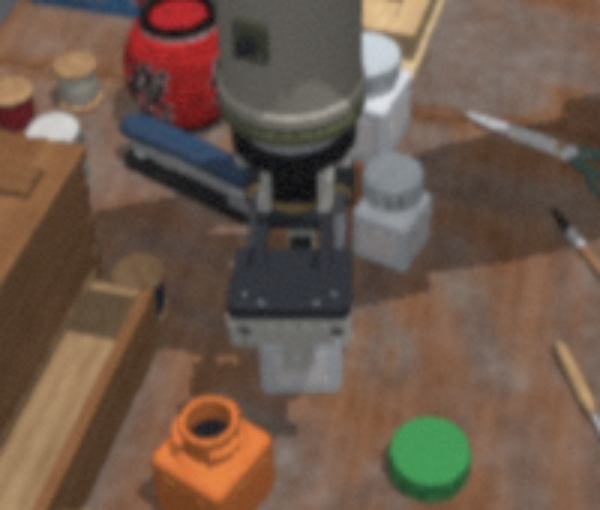

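The jar is gripped: the opening reads 56.1 mm, which is jar_b's width. In the crop, the jar's lower edge is centred at (302,390) between the fingers. Next I lift it and carry it over the pocket.

```bash
python3 -m handwheel '[[0,0,1,0,1],[0,0,3,0,1],[0,0,4,0,1],[0,0,4,0,1],[0,0,0,0,1]]' 30
python3 -m handwheel '[[0.27,-3,0,-0.027,1],[0.27,-4.5,0,-0.027,1],[0.27,-4.5,0,-0.027,1],[0.27,-4.5,0,-0.027,1],[0.27,-4.5,0,-0.027,1],[0.27,-4.5,0,-0.027,1],[0.27,-4.5,0,-0.027,1],[0.27,-4.5,0,-0.027,1],[0.27,-4,0,-0.027,1],[0.27,-2.1,0,-0.027,1]]'
python3 -m handwheel '[[0,0,-2,0,1],[0,0,-2,0,1],[0,0,0,0,1],[0,0,0,0,1]]'
python3 - <<'E'
from h import *
from scipy.spatial.transform import Rotation as R
s=readout.read_state();r=R.from_rotvec(s["orientation"]).as_matrix();print(s["tool_pos"],np.degrees(np.arctan2(r[1,1],r[0,1])),r[:,2],s["force"],s["opening"])
snap("side","s2")
cv2.imwrite("pics/s2c.png",cv2.resize(cv2.imread("pics/s2.png")[120:260,180:340],None,fx=4,fy=4,interpolation=cv2.INTER_CUBIC))
E
```

```text
t: 3.65
tool_pos: [0.549, 0.2617, 0.348]
orientation: [-0.298, 3.121, 0.002]
force: [0.7, 0.5, -3.8]
opening: 0.056
gripper_force: 29.8
t: 4.9
tool_pos: [0.5741, -0.1464, 0.3414]
orientation: [-0.13, -3.136, -0.001]
force: [-0.1, 0.8, -3.5]
opening: 0.0554
gripper_force: 29.8
t: 5.4
tool_pos: [0.5749, -0.1436, 0.3035]
orientation: [-0.123, -3.138, -0.001]
force: [0.5, -0.1, -3.1]
opening: 0.0557
gripper_force: 29.8
[ 0.57492322 -0.14359036  0.30346005] 85.50585841787397 [-6.75586434e-04  3.60455127e-04 -9.99999707e-01] [ 0.53390819 -0.06483854 -3.10038563] 0.05569945343575383
```

View pics/s2c.png

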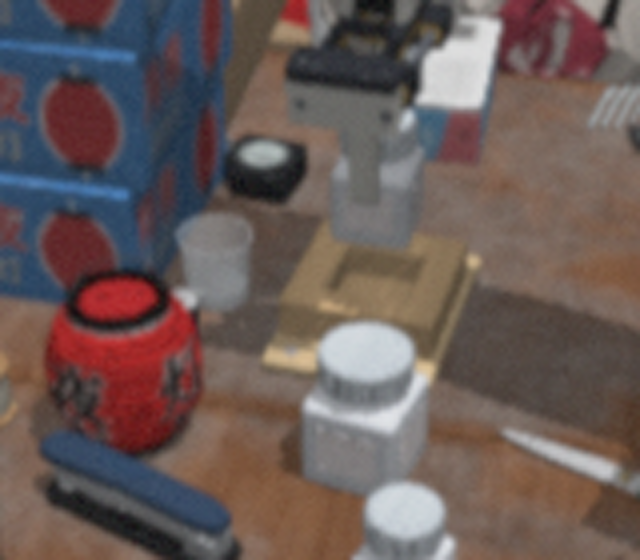

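```bash
python3 - <<'E'
from h import *
np.set_printoptions(precision=4,suppress=True)
C=lambda x,y:(180+(x+.5)/4-.5,120+(y+.5)/4-.5)
p,q=onz("side",*C(332,237),.079),onz("side",*C(411,246),.079)
a=np.radians(85.5);n=np.array([np.cos(a),np.sin(a)])
print(p,q,np.linalg.norm(p-q),"centre",((p+q)/2)[:2]-.028*n)
# finger tip centre line on back; pocket corners in this view
f=onz("side",*C(367,205),.303-.186);print("tip",f)
pk=[(341,248),(425,260),(410,305),(322,292)]
P=[onz("side",*C(*k),.04) for k in pk];print(np.array(P),np.mean(P,0))
im=cv2.imread("pics/s2.png")[158:185,258:290]
g=cv2.cvtColor(im,cv2.COLOR_BGR2GRAY);print(g[12:26])
E
```

```text
[ 0.6043 -0.125   0.079 ] [ 0.5488 -0.1248  0.079 ] 0.055460067241744425 centre [ 0.5744 -0.1528]
tip [ 0.5771 -0.1108  0.117 ]
[[ 0.6076 -0.1708  0.04  ]
 [ 0.5451 -0.1676  0.04  ]
 [ 0.5461 -0.1101  0.04  ]
 [ 0.6092 -0.1133  0.04  ]] [ 0.577  -0.1404  0.04  ]
[[114 115 113 110 106 105 108 117 118 112 106 103 102 101  99  98 100 114
  119 117 116 113 108 107  99  97  98 102 105 106 106 109]
 [111 110 110 108 106 106 113 118 116 112 115 112 110 107 107 107 109 117
  117 118 114 110 111 107  97  93  95 100 104 105 106 107]
 [104 106 106 104 106 107 114 111 118 116 117 119 118 117 116 115 118 119
  122 120 115 114 112 108  98  93  97  98 105 105 106 105]
 [ 95  94 100 100 101 104 109 115 119 118 119 119 117 120 117 114 118 117
  121 116 113 108 108 106 100  97  97 104 104 104 105 111]
 [ 78  82  92 100 101 107 110 114 117 122 121 118 117 120 116 117 119 118
  118 117 111 109 108 107 100  97  99 103 106 105 106 113]
 [ 78  81  94 108 108 110 111 115 119 119 123 120 118 120 119 119 120 119
  118 115 110 109 109 105  98  98  99 106 108 109 112 110]
 [ 79  90 106 116 110 108 112 115 117 1
[... 325 characters left out ...]
6 105 115 117 114 109 110 107 110]
 [100 117 123 125 122 114 110 111 109 111 109 107 111 108 111 112 112 111
  111 110 107 112 108 108 107 120 122 125 120 119 113 115]
 [106 122 125 126 124 117 115 115 111 109 106 108 109 106 107 107 109 111
  110 107 112 110 107 110 113 125 127 127 128 123 121 119]
 [118 126 126 122 121 122 125 120 116 107 103 103 103 110 106 103 107 110
  110 110 111 108 112 108 116 125 132 128 124 121 122 122]
 [120 122 125 124 124 124 125 118 110  94  98  98 100 100 102 101 105 104
  107 107 106 110 111 114 120 130 131 127 123 121 121 121]
 [121 123 123 124 124 124 119 113  96  91  92  93  93  91  90  92  97  97
  101 102 103 107 107 108 115 119 123 119 116 119 122 120]]
```

```bash
python3 -m handwheel '[[0.2,0,-1.5,0,1],[0,0,-1,0,1],[0,0,-0.5,0,1],[0,0,-0.3,0,1],[0,0,0,0,1]]'
python3 -m handwheel '[[0,0,-0.3,0,1],[0,0,-0.3,0,1],[0,0,-0.3,0,1],[0,0,0,0,1]]'
```

```text
t: 6.08
tool_pos: [0.5769, -0.1446, 0.2706]
orientation: [-0.125, -3.139, -0.0]
force: [-0.1, 0.5, -3.1]
opening: 0.0555
gripper_force: 29.8
t: 6.58
tool_pos: [0.5774, -0.1449, 0.2641]
orientation: [0.125, 3.137, -0.001]
force: [-5.6, 0.8, 11.4]
opening: 0.0558
gripper_force: 29.9
```

```bash
python3 -m handwheel '[[0,0,0.3,0,1],[-0.3,0,0,0,1],[0,0,-0.3,0,1],[0,0,-0.2,0,1],[0,0,0,0,1]]'
python3 -m handwheel '[[0,0,-0.3,0,1],[0,0,-0.2,0,1],[0,0,0,0,1]]'
```

```text
t: 7.2
tool_pos: [0.5746, -0.1452, 0.2633]
orientation: [0.125, 3.136, -0.002]
force: [-9.3, -0.1, 20.2]
opening: 0.0559
gripper_force: 30.2
t: 7.58
tool_pos: [0.5755, -0.1466, 0.2608]
orientation: [0.126, 3.132, -0.007]
force: [-11.3, -5.7, 30.6]
opening: 0.0566
gripper_force: 30.5
```

```bash
python3 -m handwheel '[[0,0,1,0,1],[0,0,1,0,1],[0,0,0,0,1],[0,0,0,0,1]]'
python3 - <<'E'
from h import *
from scipy.spatial.transform import Rotation as R
s=readout.read_state();r=R.from_rotvec(s["orientation"]).as_matrix();print(s["tool_pos"],np.degrees(np.arctan2(r[1,1],r[0,1])),r[:,2],s["force"])
snap("side","s3");snap("top","t3")
a=cv2.resize(cv2.imread("pics/s3.png")[135:205,235:315],None,fx=6,fy=6,interpolation=cv2.INTER_CUBIC)
b=cv2.resize(cv2.imread("pics/t3.png")[165:235,290:350],None,fx=5,fy=6)
cv2.imwrite("pics/c3.png",np.hstack([a,b]))
E
```

```text
t: 8.07
tool_pos: [0.5737, -0.1443, 0.2739]
orientation: [-0.125, -3.138, -0.001]
force: [0.4, 0.3, -4.5]
opening: 0.0568
gripper_force: 29.5
[ 0.5736554  -0.14433567  0.2738957 ] 85.43624239297846 [-1.11747397e-03  4.47378097e-04 -9.99999276e-01] [ 0.359879    0.29449081 -4.52154381]
```

View pics/c3.png

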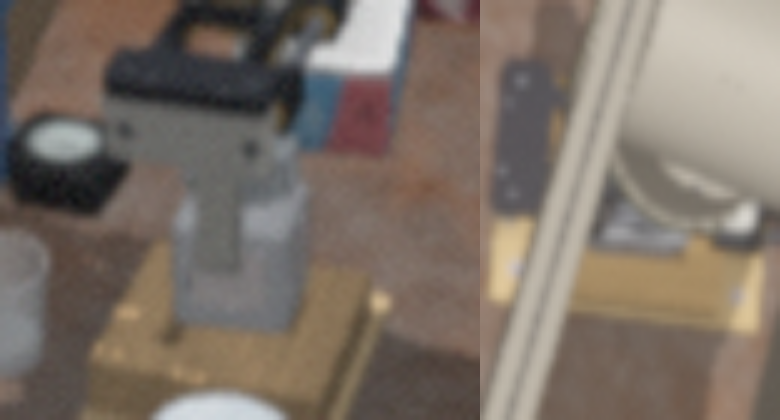

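```bash
python3 - <<'E'
from h import *
np.set_printoptions(precision=4,suppress=True)
C=lambda x,y:(235+(x+.5)/6-.5,135+(y+.5)/6-.5)
a=np.radians(85.5);n=np.array([np.cos(a),np.sin(a)])
for z in(.045,.05):
    p,q=onz("side",*C(178,320),z),onz("side",*C(291,330),z)
    print(z,p,q,np.linalg.norm(p-q),"c",((p+q)/2)[:2]-.028*n)
print("tip",onz("side",*C(218,272),.274-.186),onz("side",*C(165,345),.04))
print("shoulder",onz("side",*C(175,215),.109),onz("side",*C(288,228),.109))
# block top corners seen in s3
for k in [(370,283),(330,385),(92,352),(145,245)]:print("blk",onz("side",*C(*k),.04))
from scipy.optimize import minimize
# predicted pixels of jar front bottom/top corners and pocket for current TCP
for nm,c,zz in(("jar",(.5737,-.1443),.0494),("jartop",(.5737,-.1443),.1094),("pocket",(.575,-.144),.04)):
    h=.028 if nm!="pocket" else .0325
    b=np.radians(-4.5);ex=np.array([np.cos(b),np.sin(b)]);ey=np.array([-np.sin(b),np.cos(b)])
    for sx in(1,-1):
        u=proj("side",[*(np.array(c)+sx*h*ex+h*ey),zz]);print(nm,((u[0]-235+.5)*6-.5,(u[1]-135+.5)*6-.5))
E
```

```text
0.045 [ 0.6012 -0.1313  0.045 ] [ 0.5476 -0.1338  0.045 ] 0.05364548272505079 c [ 0.5722 -0.1605]
0.05 [ 0.5997 -0.1241  0.05  ] [ 0.5465 -0.1266  0.05  ] 0.05323166530378387 c [ 0.5709 -0.1533]
tip [ 0.5782 -0.1109  0.088 ] [ 0.6044 -0.117   0.04  ]
shoulder [ 0.6002 -0.1216  0.109 ] [ 0.5483 -0.121   0.109 ]
blk [ 0.5179 -0.1885  0.04  ]
blk [ 0.5237 -0.1007  0.04  ]
blk [ 0.6365 -0.1046  0.04  ]
blk [ 0.6323 -0.2     0.04  ]
jar (np.float64(166.84723233785496), np.float64(326.6369296200473))
jar (np.float64(283.2394861641361), np.float64(345.61164997843485))
jartop (np.float64(165.87974040741187), np.float64(216.8011658017258))
jartop (np.float64(286.08798420673065), np.float64(235.2526102955702))
pocket (np.float64(152.15816431662336), np.float64(347.0199681018719))
pocket (np.float64(286.9442781518476), np.float64(369.2603613291339))
```

```bash
python3 - <<'E'
from h import *
im=cv2.imread("pics/s3.png")
sat=im[:,:,2].astype(int)-im[:,:,0]
print("R-B rows 168..198 cols 258..292 (step)")
for v in range(168,200,1): print(v,*sat[v,258:294])
E
```

```text
R-B rows 168..198 cols 258..292 (step)
168 22 23 22 23 25 22 20 8 -1 -1 3 4 3 3 4 3 2 -2 -6 -7 -6 -6 -6 -9 -6 -5 -5 -3 8 22 22 22 23 23 24 25
169 23 23 23 22 23 23 17 3 -4 -1 3 3 6 5 4 6 3 -2 -7 -7 -6 -7 -7 -5 -6 -6 -5 -3 8 19 23 23 24 23 24 22
170 24 23 23 23 21 22 9 -5 -6 -3 0 4 5 4 4 2 1 -2 -5 -6 -5 -8 -6 -7 -7 -7 -4 -1 10 21 22 25 25 25 21 22
171 27 24 24 24 22 17 3 -4 -5 -3 3 6 4 3 5 4 0 -3 -7 -6 -7 -8 -6 -7 -7 -7 -5 0 9 21 24 25 25 25 25 22
172 27 25 26 25 23 13 -1 -7 -6 -2 3 4 5 4 4 4 0 -4 -7 -8 -7 -9 -6 -6 -5 -5 -3 2 9 20 24 24 25 24 21 22
173 27 26 26 26 26 12 0 -5 -5 -2 1 5 4 3 4 5 1 -2 -4 -6 -6 -7 -6 -6 -6 -5 -3 2 12 20 22 24 26 23 23 21
174 26 22 25 31 27 16 0 -4 -5 -2 1 3 1 5 5 3 1 -2 -4 -5 -6 -7 -7 -6 -6 -3 0 4 11 19 23 23 25 24 23 23
175 25 21 32 41 38 22 2 -4 -4 -1 3 4 5 4 3 5 -1 -2 -4 -5 -5 -6 -5 -5 -6 -2 1 3 11 21 23 25 24 27 26 26
176 23 29 38 46 43 24 3 -5 -3 0 3 3 3 4 2 3 2 0 -3 -3 -5 -4 -6 -3 -6 -2 -1 6 14 22 26 28 28 26 29 27
177 24 36 45 50 46 27 2 -3 -2 2 3 3 6 2 3 2 3 3 0 0 -3 -5 -5 -5 -5 -1 1 3 15 27 32 31 30 26 28 29
178 28 42 49 49 46 27 3 -2 -3 1 6 4 4 3
[... 1588 characters left out ...]
0 52 50 47 49 49 47 39 33 30
194 53 52 53 49 49 48 48 48 49 47 49 48 48 50 49 52 52 53 54 51 50 51 52 48 48 51 50 49 49 48 47 46 43 36 34 30
195 52 51 51 51 47 51 51 50 51 48 47 50 48 50 50 49 53 52 52 53 53 52 51 51 49 52 50 49 50 50 46 49 41 34 32 32
196 48 49 50 48 48 52 55 53 50 52 52 50 49 47 50 51 51 51 53 56 52 51 50 50 51 52 50 50 49 47 47 45 40 32 32 36
197 43 42 42 45 44 50 57 54 54 57 57 53 50 48 50 51 51 52 53 53 51 51 52 54 53 50 50 49 50 48 46 44 37 30 35 37
198 39 38 39 40 37 42 48 49 52 57 56 50 47 47 48 48 51 52 53 53 53 49 51 54 52 53 52 49 48 48 46 41 34 32 35 39
199 33 33 36 37 36 39 40 38 39 39 39 35 34 34 34 37 39 45 48 48 48 48 51 52 49 50 49 48 46 48 44 38 31 31 38 39
```

```bash
python3 - <<'E'
from h import *
np.set_printoptions(precision=4,suppress=True)
def fit(name,r0,r1,c0,c1,z,ang):
    im=cv2.imread(f"pics/{name}.png").astype(int);s=im[:,:,2]-im[:,:,0]
    pts=[]
    for c in range(c0,c1):
        col=s[r0:r1,c]; hi=np.median(col[-3:]);lo=np.median(col[:3]);t=(hi+lo)/2
        k=np.where((col[:-1]<t)&(col[1:]>=t))[0]
        if len(k):k=k[-1];pts.append((c,r0+k+(t-col[k])/(col[k+1]-col[k])))
    pts=np.array(pts);W=np.array([onz("side",u,v,z)[:2] for u,v in pts])
    m=np.polyfit(W[:,0],W[:,1],1);print(name,"slope deg",np.degrees(np.arctan(m[0])),"y at x-mid",W[:,0].mean(),np.polyval(m,W[:,0].mean()),pts[0],pts[-1])
fit("side0",310,326,240,262,0,0)
fit("s1",310,326,240,262,0,0)
fit("s2",174,188,265,280,.079,0)
fit("s3",183,197,266,279,.0494,0)
im=cv2.imread("pics/side0.png").astype(int);g=im.sum(2)//3
print("pocket in side0, gray");
for v in range(176,204):print(v,*g[v,250:298])
E
```

```text
side0 slope deg 13.336368991358409 y at x-mid 0.5424609713076586 0.28779277353121435 [240.   321.46] [261.     320.8704]
s1 slope deg 13.71496848073189 y at x-mid 0.5426776417227681 0.28687736287886395 [240.     320.8462] [261.     320.3667]
s2 slope deg -3.5384482125460193 y at x-mid 0.5770159091952336 -0.12035698791401014 [265.     179.4048] [279.     181.5476]
s3 slope deg 1.8441243878237905 y at x-mid 0.5771472453353496 -0.12216721602841457 [266.  188.9] [278.     189.9565]
pocket in side0, gray
176 113 109 108 105 109 112 112 114 114 129 152 166 172 172 171 169 164 165 160 151 146 137 133 134 129 122 120 119 117 113 108 105 108 107 104 105 102 101 102 103 104 103 104 102 105 102 100 105
177 109 109 110 109 112 114 113 114 123 142 165 174 178 177 176 175 178 177 174 173 173 165 160 154 148 143 142 143 140 140 133 128 121 119 113 108 108 103 103 103 104 100 102 101 103 100 104 105
178 111 110 108 110 112 113 110 117 130 155 169 176 177 176 177 177 178 179 179 177 174 174 170 167 165 164 166 168 170 166 162 156 151 150 146 138 132 124 115 114 113 108 106 105 107 108 104 107
179 112
[... 4025 characters left out ...]
89 89 91 91 93 91 90 96 107 120 128 136 142 144 149 151 155 148 145 141 135 133 138 146 149 152 153 155 155 159 156 136 107 96 122 160 154 121 110 112 113
201 93 96 94 96 98 96 90 88 91 91 91 92 97 114 131 155 166 176 177 186 189 189 187 184 181 172 164 148 133 117 110 114 121 121 128 131 137 133 114 97 106 139 157 135 112 109 110 108
202 100 96 97 97 96 90 90 91 93 89 94 100 129 155 175 195 202 205 208 209 209 208 204 201 200 199 196 184 166 146 124 103 98 95 98 98 101 104 96 97 118 150 149 123 108 108 107 107
203 126 115 113 107 102 96 94 92 91 94 99 131 167 193 203 209 210 210 208 210 209 210 209 206 205 204 203 202 195 181 164 132 104 90 91 87 86 88 91 103 137 159 141 117 113 109 107 106
```

```bash
python3 - <<'E'
from h import *
np.set_printoptions(precision=4,suppress=True)
for nm,u,v in(("far",267.5,181.6),("far2",280,183.3),("near",268,188.5),("near2",276,189.3),("left",265.5,184),("left2",263.3,187.5),("right",285.6,186.3),("right2",284.6,188.3),
 ("blk far-left",259.5,177.0),("blk nearleft",249.5,193.5),("blk nearright",288.5,199.5),("blk right",294,185)):
    print(nm,onz("side",u,v,.04))
p="side"
# predict pocket outline (chamfer top 65 sq @.04; inner 59 @.037; floor) at (.575,-.144), -4.4deg
b=np.radians(-4.4);ex=np.array([np.cos(b),np.sin(b)]);ey=np.array([-np.sin(b),np.cos(b)])
for h,z in((.0325,.04),(.0295,.037),(.055,.04)):
    print(h,[np.round(proj("side",[*(np.array([.575,-.144])+i*h*ex+j*h*ey),z]),1) for i,j in((1,-1),(-1,-1),(-1,1),(1,1))])
t=cv2.imread("pics/top0.png").astype(int).sum(2)//3
print(*range(305,340))
for v in range(182,216):print(v,*t[v,303:340])
E
```

```text
far [ 0.6002 -0.1724  0.04  ]
far2 [ 0.5629 -0.171   0.04  ]
near [ 0.5917 -0.1378  0.04  ]
near2 [ 0.5687 -0.1384  0.04  ]
left [ 0.6033 -0.1589  0.04  ]
left2 [ 0.6058 -0.1401  0.04  ]
right [ 0.5445 -0.1589  0.04  ]
right2 [ 0.5456 -0.1483  0.04  ]
blk far-left [ 0.6283 -0.1919  0.04  ]
blk nearleft [ 0.6374 -0.1032  0.04  ]
blk nearright [ 0.5261 -0.0966  0.04  ]
blk right [ 0.5218 -0.1704  0.04  ]
0.0325 [array([266.4, 180.2]), array([287.9, 183.6]), array([282.4, 196.1]), array([260. , 192.4])]
0.0295 [array([267.1, 181.8]), array([286.7, 184.9]), array([281.6, 196.2]), array([261.3, 192.9])]
0.055 [array([261.2, 175.1]), array([297.2, 180.7]), array([288.4, 202. ]), array([249.8, 195.6])]
305 306 307 308 309 310 311 312 313 314 315 316 317 318 319 320 321 322 323 324 325 326 327 328 329 330 331 332 333 334 335 336 337 338 339
182 184 174 176 187 190 190 190 190 189 189 189 189 190 190 189 189 189 190 189 189 189 188 188 188 188 189 188 189 188 186 186 186 185 184 183 183 181
183 185 174 176 187 190 189 189 190 190 189 189 190 190 191 190 191 190 190 190 190 189 191 190 190 190
[... 4212 characters left out ...]
 185 186 184 184 184 184 184 186 184 185 184 184 184 183 183 183 183 184 184 184 186 189 191
212 176 181 181 181 182 181 182 182 182 183 183 185 184 184 184 183 184 183 184 183 185 184 185 185 184 184 184 184 184 184 184 183 182 182 184 188 190
213 167 172 173 173 173 173 174 176 177 179 181 181 181 181 180 180 179 181 181 183 183 185 185 186 186 185 185 185 185 185 185 184 184 184 186 189 193
214 164 165 164 163 161 162 163 165 167 170 173 174 171 172 174 174 175 177 175 178 180 181 182 181 182 182 183 184 183 184 185 184 185 186 188 191 197
215 172 174 175 174 172 172 169 167 166 166 165 165 164 163 163 166 167 166 165 169 171 172 172 172 171 173 174 176 176 178 179 182 183 184 187 192 196
```

```bash
python3 -m handwheel '[[0.4,0,0,0,1],[0,0,-0.5,0,1],[0,0,-0.3,0,1],[0,0,0,0,1],[0,0,0,0,1]]'
python3 -m handwheel '[[0,0,-0.2,0,1],[0,0,0,0,1]]'
python3 -m handwheel '[[0,0,-0.2,0,1],[0,0,0,0,1]]'
python3 -m handwheel '[[0,0,-0.2,0,1],[0,0,0,0,1]]'
```

```text
t: 8.8
tool_pos: [0.5779, -0.1446, 0.2667]
orientation: [-0.125, -3.139, 0.0]
force: [0.1, 0.6, -2.4]
opening: 0.0567
gripper_force: 29.5
t: 9.05
tool_pos: [0.5778, -0.1445, 0.2646]
orientation: [-0.125, -3.139, -0.0]
force: [-0.2, -0.3, -3.2]
opening: 0.0567
gripper_force: 29.5
t: 9.3
tool_pos: [0.5778, -0.1445, 0.2625]
orientation: [-0.125, -3.139, -0.0]
force: [0.3, 0.7, -3.9]
opening: 0.0566
gripper_force: 29.5
t: 9.55
tool_pos: [0.578, -0.1446, 0.2617]
orientation: [0.125, 3.139, -0.0]
force: [-4.6, 1.1, 4.3]
opening: 0.0567
gripper_force: 29.8
```

```bash
cat > w.py <<'E'
from h import *
np.set_printoptions(precision=3,suppress=True)
s=readout.read_state();print(s["tool_pos"],"F",s["force"],"M",s["wrist_torque"])
E
python3 w.py; python3 -m handwheel '[[0,0,-0.2,0,1],[0,0,0,0,1]]'; python3 w.py
```

```text
[ 0.578 -0.145  0.262] F [-4.631  1.063  4.326] M [0.347 0.67  0.109]
t: 9.8
tool_pos: [0.5782, -0.1447, 0.2614]
orientation: [0.125, 3.138, -0.001]
force: [-11.1, 2.0, 17.1]
opening: 0.0568
gripper_force: 30.4
[ 0.578 -0.145  0.261] F [-11.139   1.985  17.069] M [0.93  1.78  0.331]
```

```bash
python3 -m handwheel '[[0,0,0.4,0,1],[-0.4,0,0,0.03,1],[0,0,0,0,1],[0,0,-0.4,0,1],[0,0,0,0,1]]';python3 w.py; python3 -m handwheel '[[0,0,-0.2,0,1],[0,0,0,0,1]]'; python3 w.py
```

```text
t: 10.42
tool_pos: [0.575, -0.1447, 0.2617]
orientation: [0.078, 3.137, -0.001]
force: [-2.6, 3.4, 16.6]
opening: 0.0567
gripper_force: 30.1
[ 0.575 -0.145  0.262] F [-2.609  3.42  16.584] M [0.856 0.679 0.196]
t: 10.68
tool_pos: [0.5752, -0.1448, 0.2615]
orientation: [0.077, 3.136, -0.002]
force: [-8.4, 3.5, 29.3]
opening: 0.0564
gripper_force: 30.6
[ 0.575 -0.145  0.261] F [-8.413  3.465 29.316] M [1.48  1.753 0.383]
```

```bash
python3 -m handwheel '[[0,0,0.8,0,1],[0,-0.4,0,0,1],[0,0,0,0,1]]';python3 w.py; python3 -m handwheel '[[0,0,-0.6,0,1],[0,0,0,0,1]]'; python3 w.py;  python3 -m handwheel '[[0,0,-0.2,0,1],[0,0,0,0,1]]'; python3 w.py
```

```text
t: 11.05
tool_pos: [0.5734, -0.1488, 0.2634]
orientation: [-0.079, -3.139, -0.001]
force: [-0.5, 0.2, -4.1]
opening: 0.0565
gripper_force: 29.5
[ 0.573 -0.149  0.263] F [-0.482  0.232 -4.101] M [ 0.006 -0.011 -0.006]
t: 11.3
tool_pos: [0.5753, -0.1488, 0.2602]
orientation: [0.078, 3.136, -0.002]
force: [3.5, 0.8, 6.6]
opening: 0.0559
gripper_force: 29.8
[ 0.575 -0.149  0.26 ] F [3.454 0.797 6.602] M [ 0.003 -0.491  0.026]
t: 11.55
tool_pos: [0.5758, -0.1487, 0.2592]
orientation: [0.078, 3.134, -0.002]
force: [4.6, 1.8, 9.4]
opening: 0.0563
gripper_force: 29.9
[ 0.576 -0.149  0.259] F [4.563 1.752 9.42 ] M [ 0.171 -0.659  0.022]
```

```bash
python3 -m handwheel '[[0.2,0,0.1,0,1],[0,0,-0.3,0,1],[0,0,0,0,1]]'; python3 w.py;  python3 -m handwheel '[[0,0,-0.3,0,1],[0,0,0,0,1]]'; python3 w.py
```

```text
t: 11.92
tool_pos: [0.5778, -0.1485, 0.2569]
orientation: [0.078, 3.134, -0.001]
force: [5.9, 2.0, 8.7]
opening: 0.0556
gripper_force: 30.0
[ 0.578 -0.149  0.257] F [5.877 2.038 8.656] M [ 0.358 -0.862  0.082]
t: 12.18
tool_pos: [0.5785, -0.1483, 0.2548]
orientation: [0.078, 3.132, -0.001]
force: [8.4, 4.7, 10.4]
opening: 0.0559
gripper_force: 30.0
[ 0.578 -0.148  0.255] F [ 8.432  4.712 10.379] M [ 0.817 -1.299 -0.006]
```

```bash
python3 -m handwheel '[[0.3,0.15,0,0,1],[0,0,-0.3,0,1],[0,0,0,0,1]]'; python3 w.py;  python3 -m handwheel '[[0,0,-0.3,0,1],[0,0,-0.2,0,1],[0,0,0,0,1]]'; python3 w.py
```

```text
t: 12.55
tool_pos: [0.5811, -0.1477, 0.2515]
orientation: [0.078, 3.133, -0.003]
force: [7.0, -1.8, 9.1]
opening: 0.0557
gripper_force: 30.0
[ 0.581 -0.148  0.252] F [ 7.008 -1.779  9.051] M [-0.076 -1.085  0.009]
t: 12.92
tool_pos: [0.582, -0.1478, 0.2476]
orientation: [0.078, 3.13, -0.004]
force: [9.5, -0.3, 11.5]
opening: 0.0558
gripper_force: 30.0
[ 0.582 -0.148  0.248] F [ 9.478 -0.347 11.505] M [ 0.002 -1.582 -0.019]
```

```bash
python3 -m handwheel '[[0.3,0,0,0,1],[0,0,-0.3,0,1],[0,0,0,0,1]]'; python3 w.py;  python3 -m handwheel '[[0.1,0,-0.4,0,1],[0,0,-0.3,0,1],[0,0,0,0,1]]'; python3 w.py
```

```text
t: 13.3
tool_pos: [0.5843, -0.1479, 0.2439]
orientation: [0.079, 3.132, -0.004]
force: [7.5, -1.9, 10.3]
opening: 0.0559
gripper_force: 30.0
[ 0.584 -0.148  0.244] F [ 7.532 -1.855 10.337] M [-0.054 -1.047 -0.054]
t: 13.68
tool_pos: [0.5859, -0.148, 0.2408]
orientation: [0.079, 3.13, -0.005]
force: [-6.6, 2.8, 37.7]
opening: 0.0563
gripper_force: 30.0
[ 0.586 -0.148  0.241] F [-6.574  2.768 37.733] M [ 0.504  1.061 -0.35 ]
```

```bash
python3 -m handwheel '[[-0.2,0,0.3,0,1],[0,0,0,0,0.5],[0,0,0,0,0],[0,0,0,0,0],[0,0,0,0,0]]'; python3 w.py; python3 -m handwheel '[[0,0,3,0,0],[0,0,4,0,0],[0,0,4,0,0],[0,0,4,0,0],[0,0,4,0,0],[-5,0,2,0,0],[-5,0,2,0,0],[-5,0,0,0,0],[0,0,0,0,0]]'
python3 - <<'E'
from h import *
snap("side","s4");snap("top","t4")
a=cv2.resize(cv2.imread("pics/s4.png")[145:215,235:315],None,fx=6,fy=6,interpolation=cv2.INTER_CUBIC)
b=cv2.resize(cv2.imread("pics/t4.png")[165:235,290:350],None,fx=5,fy=6)
cv2.imwrite("pics/c4.png",np.hstack([a,b]))
E
```

```text
t: 14.3
tool_pos: [0.5803, -0.1469, 0.2355]
orientation: [-0.078, -3.138, -0.001]
force: [-0.3, 0.6, 0.0]
opening: 0.0813
gripper_force: 0.0
[ 0.58  -0.147  0.235] F [-0.35   0.557  0.035] M [-0.026 -0.027  0.008]
t: 15.42
tool_pos: [0.4285, -0.1469, 0.4664]
orientation: [-0.08, -3.14, 0.0]
force: [0.9, 0.3, 0.2]
opening: 0.0932
gripper_force: 0.0
```

View pics/c4.png

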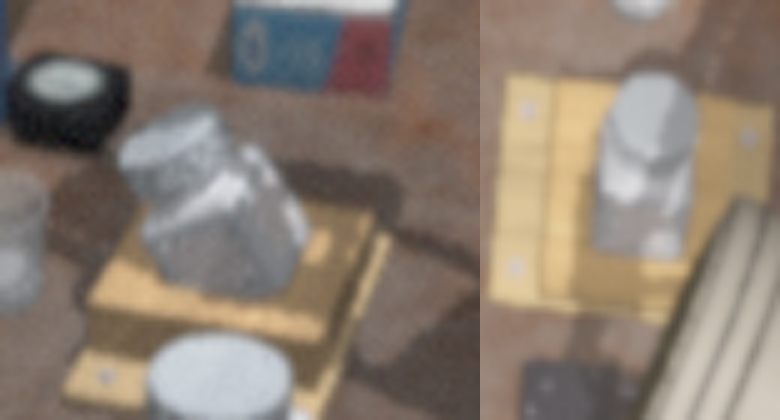

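The jar came out of the grip leaning about 30° in the pocket, with its lid toward +x (side crop (165,130), top crop (650,110)). I'll triangulate the lid before pushing it upright.

```bash
python3 - <<'E'
from h import *
np.set_printoptions(precision=4,suppress=True)
C=lambda x,y:(235+(x+.5)/6-.5,145+(y+.5)/6-.5)
D=lambda x,y:(290+(x-480+.5)/5-.5,165+(y+.5)/6-.5)
t=lambda a,b:print(tri(D(*a),C(*b)))
t((653,105),(165,133))      # lid top centre
t((695,115),(228,125)) # lid top -y extreme
t((600,250),(235,295)); t((680,255),(305,240)); t((600,190),(150,225)); t((690,165),(245,150))
E
```

```text
(array([ 0.6111, -0.1459,  0.1049]), np.float64(0.0019613660301798157))
(array([ 0.5972, -0.1726,  0.0973]), np.float64(0.023213957379271066))
(array([ 0.5594, -0.1209,  0.0361]), np.float64(0.02460767648434461))
(array([ 0.5462, -0.1713,  0.0374]), np.float64(0.0014924328180097974))
(array([ 0.592 , -0.1156,  0.0735]), np.float64(0.03727626950358512))
(array([ 0.5813, -0.171 ,  0.085 ]), np.float64(0.00868691878808856))
```

```bash
python3 -m handwheel '[[1.9,0,0,-0.177,0],[1.9,0,0,-0.177,0],[1.9,0,0,-0.177,0],[1.9,0,0,-0.177,0],[1.9,0,0,-0.177,0],[1.9,0,0,-0.177,0],[1.9,0,0,-0.177,0],[1.9,0,0,-0.177,0],[1.75,0.05,0,-0.177,0],[0,0,0,0,0]]'
python3 -m handwheel '[[0,0,-4,0,0],[0,0,-4,0,0],[0,0,-4,0,0],[0,0,-3,0,0],[0,0,0,0,0]]'; python3 w.py
python3 -c "
from h import *
from scipy.spatial.transform import Rotation as R
s=readout.read_state();r=R.from_rotvec(s['orientation']).as_matrix();print(np.degrees(np.arctan2(r[1,1],r[0,1])),s['q'])"
```

```text
t: 16.77
tool_pos: [0.6021, -0.1463, 0.4649]
orientation: [-2.297, -2.141, 0.001]
force: [0.0, 0.5, -0.6]
opening: 0.0927
gripper_force: 0.0
t: 17.4
tool_pos: [0.5992, -0.1461, 0.313]
orientation: [-2.292, -2.14, 0.005]
force: [0.1, 0.5, -0.0]
opening: 0.093
gripper_force: 0.0
[ 0.599 -0.146  0.313] F [ 0.12   0.455 -0.007] M [-0.026  0.023  0.014]
-3.921704242801393 [-3.22239714e-01  2.36623106e-01  1.53834954e+00 -3.60105932e-05
  1.37338631e+00 -2.53780422e-01]
```

```bash
python3 -m handwheel '[[0,0,-2.4,0,0],[0,0,-2.3,0,0],[0,0,0,0,0]]'; python3 w.py
python3 -m handwheel '[[-0.7,0,0,0,0],[-0.7,0,0,0,0],[0,0,0,0,0]]'; python3 w.py
python3 -m handwheel '[[-0.5,0,0,0,0],[-0.5,0,0,0,0],[0,0,0,0,0]]'; python3 w.py
```

```text
t: 17.77
tool_pos: [0.6001, -0.1464, 0.2693]
orientation: [-2.297, -2.141, 0.001]
force: [-0.6, 0.2, 0.1]
opening: 0.0933
gripper_force: 0.0
[ 0.6   -0.146  0.269] F [-0.561  0.246  0.092] M [-0.063  0.062  0.034]
t: 18.15
tool_pos: [0.5862, -0.1467, 0.2709]
orientation: [2.299, 2.139, 0.001]
force: [-0.6, 0.2, 0.0]
opening: 0.0927
gripper_force: 0.0
[ 0.586 -0.147  0.271] F [-0.645  0.239  0.009] M [-0.09   0.022 -0.005]
t: 18.52
tool_pos: [0.5788, -0.1469, 0.2733]
orientation: [2.293, 2.134, 0.01]
force: [10.6, 0.4, 4.7]
opening: 0.0926
gripper_force: 5.1
[ 0.579 -0.147  0.273] F [10.588  0.36   4.695] M [-0.026 -2.013  0.054]
```

```bash
python3 -m handwheel '[[-0.5,0,0,0,0],[0,0,0,0,0]]'; python3 w.py
python3 -m handwheel '[[-0.5,0,0,0,0],[0,0,0,0,0]]'; python3 w.py
```

```text
t: 18.77
tool_pos: [0.5748, -0.1469, 0.2746]
orientation: [2.291, 2.133, 0.013]
force: [14.6, 1.2, 7.6]
opening: 0.093
gripper_force: 6.9
[ 0.575 -0.147  0.275] F [14.605  1.205  7.581] M [ 0.058 -2.854  0.057]
t: 19.02
tool_pos: [0.5713, -0.147, 0.2766]
orientation: [2.287, 2.13, 0.018]
force: [19.8, 1.2, 11.2]
opening: 0.0927
gripper_force: 9.3
[ 0.571 -0.147  0.277] F [19.789  1.161 11.2  ] M [ 0.253 -3.917  0.15 ]
```

```bash
python3 -m handwheel '[[-0.5,0,-0.2,0,0],[0,0,0,0,0]]'; python3 w.py
python3 -m handwheel '[[-0.5,0,-0.2,0,0],[0,0,0,0,0]]'; python3 w.py
python3 - <<'E'
from h import *
snap("side","s5");snap("top","t5")
a=cv2.resize(cv2.imread("pics/s5.png")[125:215,225:315],None,fx=6,fy=6,interpolation=cv2.INTER_CUBIC)
cv2.imwrite("pics/c5.png",a)
E
```

```text
t: 19.27
tool_pos: [0.5684, -0.1472, 0.2772]
orientation: [2.283, 2.126, 0.026]
force: [25.3, 3.0, 17.6]
opening: 0.0928
gripper_force: 12.8
[ 0.568 -0.147  0.277] F [25.301  3.01  17.64 ] M [ 0.412 -5.374  0.316]
t: 19.52
tool_pos: [0.5656, -0.1473, 0.278]
orientation: [2.277, 2.121, 0.033]
force: [32.5, 4.9, 23.0]
opening: 0.0931
gripper_force: 16.5
[ 0.566 -0.147  0.278] F [32.495  4.948 23.029] M [ 0.642 -7.052  0.391]
```

View pics/c5.png

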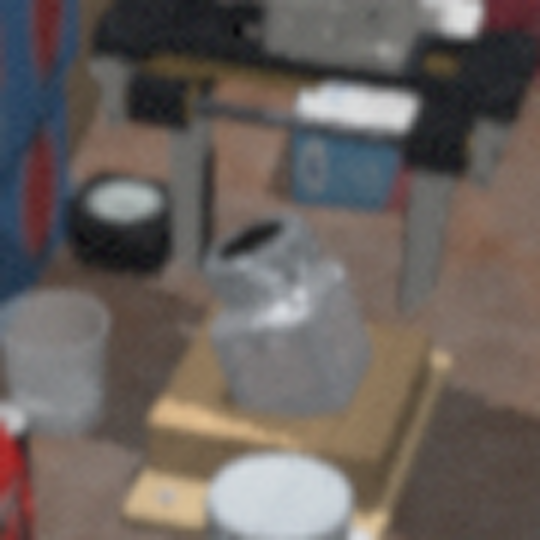

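The jar is leaning less now, about 18°, with its lid at crop (255,250) inside the +x finger. Closing the vertical pads on the lid along x should square it up, so I'll do that while easing back to the pocket centre.

```bash
python3 -m handwheel '[[0.6,0,0,0,0.2],[0.6,0,0,0,0.3],[0.6,0,0,0,0.4],[0.5,0,0,0,0.5],[0,0,0,0,1],[0,0,0,0,1],[0,0,0,0,1]]' 15; python3 w.py
python3 -m handwheel '[[0,0,-0.3,0,1],[0,0,0,0,1]]' 30; python3 w.py
```

```text
t: 20.5
tool_pos: [0.5866, -0.1474, 0.2755]
orientation: [2.282, 2.125, 0.025]
force: [26.0, 1.5, 18.3]
opening: 0.0594
gripper_force: 15.0
[ 0.587 -0.147  0.275] F [26.041  1.547 18.306] M [ 0.1   -5.3    0.108]
t: 20.75
tool_pos: [0.5871, -0.1475, 0.2747]
orientation: [2.281, 2.124, 0.027]
force: [23.3, 1.9, 29.6]
opening: 0.0583
gripper_force: 33.4
[ 0.587 -0.147  0.275] F [23.252  1.944 29.551] M [ 0.373 -3.914  0.04 ]
```

```bash
python3 -m handwheel '[[0,0,0.8,0,1],[0,0,1,0,1],[0,0,1,0,1],[0,0,1,0,1],[0,0,0.8,0,1],[0,0,0,0,1]]' 40; python3 w.py
python3 - <<'E'
from h import *
snap("side","s6")
a=cv2.resize(cv2.imread("pics/s6.png")[115:205,225:315],None,fx=6,fy=6,interpolation=cv2.INTER_CUBIC)
cv2.imwrite("pics/c6.png",a)
E
```

```text
t: 21.5
tool_pos: [0.5796, -0.1467, 0.3094]
orientation: [2.299, 2.139, 0.001]
force: [0.5, 0.2, -3.9]
opening: 0.0577
gripper_force: 37.1
[ 0.58  -0.147  0.309] F [ 0.497  0.172 -3.907] M [-0.084  0.02   0.025]
```

View pics/c6.png

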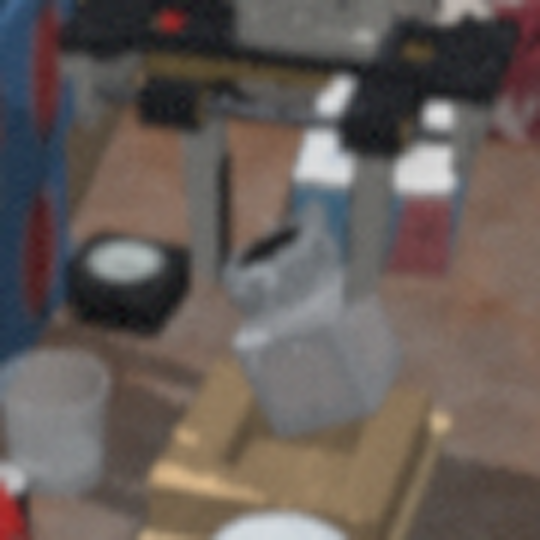

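The jar hangs from its lid (crop (285,265)) but is still leaning about 20°. I'll set it on free table in front of the holder, where that lean is below its tipping angle and it should rock back upright.

```bash
python3 -m handwheel '[[0,0,4,0,1],[-2.5,-0.3,0,0,1],[-4.5,-0.4,0,0,1],[-4.5,-0.4,0,0,1],[-2.5,-0.3,-2,0,1],[0,0,-3,0,1],[0,0,-2.5,0,1],[0,0,-0.8,0,1],[0,0,0,0,1]]'; python3 w.py
python3 -m handwheel '[[0,0,-0.5,0,1],[0,0,0,0,1]]'; python3 w.py
```

```text
t: 22.68
tool_pos: [0.4393, -0.1605, 0.2654]
orientation: [-2.299, -2.139, 0.001]
force: [-0.2, 0.7, -2.4]
opening: 0.0579
gripper_force: 37.1
[ 0.439 -0.16   0.265] F [-0.202  0.652 -2.43 ] M [-0.113 -0.006  0.063]
t: 22.92
tool_pos: [0.4396, -0.1606, 0.2612]
orientation: [2.299, 2.14, 0.0]
force: [-0.1, 0.3, -3.4]
opening: 0.058
gripper_force: 37.1
[ 0.44  -0.161  0.261] F [-0.078  0.306 -3.431] M [-0.078  0.024  0.027]
```

```bash
python3 -m handwheel '[[0,0,-0.5,0,1],[0,0,-0.3,0,1],[0,0,0,0,1]]'; python3 w.py
```

```text
t: 23.3
tool_pos: [0.4404, -0.1609, 0.256]
orientation: [2.298, 2.139, 0.002]
force: [-7.8, 4.7, 24.1]
opening: 0.0579
gripper_force: 42.4
[ 0.44  -0.161  0.256] F [-7.807  4.655 24.101] M [ 0.886  2.225 -0.083]
```

```bash
python3 -m handwheel '[[0,0,0.2,0,1],[-0.3,0,0,0,0.5],[0,0,0,0,0.3],[0,0,0,0,0],[0,0,0,0,0],[0,0,0,0,0]]'; python3 w.py
python3 - <<'E'
from h import *
np.set_printoptions(precision=3,suppress=True)
s=snap("side","s7").astype(int);t=snap("top","t7").astype(int)
print([np.round(proj("side",[.44,-.16,z]),0) for z in(0,.086)],[np.round(proj("top",[.44,-.16,z]),0) for z in(0,.086)])
g=s[:,:,0]-s[:,:,2]
u,v=map(int,proj("side",[.44,-.16,.04]));
print(u,v)
for r in range(v-36,v+24,2):print(r,*g[r,u-30:u+32:2])
E
```

```text
t: 24.05
tool_pos: [0.436, -0.1605, 0.2542]
orientation: [-2.299, -2.139, 0.001]
force: [-0.6, 0.2, -0.3]
opening: 0.0898
gripper_force: 0.4
[ 0.436 -0.16   0.254] F [-0.563  0.182 -0.256] M [-0.083  0.278 -0.043]
[array([321., 202.]), array([323., 177.])] [array([324., 242.]), array([328., 241.])]
322 190
154 23 2 7 1 -2 -1 0 0 2 -2 -1 -2 -1 2 0 9 11 16 18 18 19 21 17 3 -4 1 2 -11 -2 -2 -3
156 28 5 21 13 3 1 -2 3 6 20 20 16 15 9 2 -1 -5 -5 -4 -3 4 3 8 -1 -3 -1 1 -5 -2 -7 -8
158 39 32 35 36 24 22 1 2 2 23 27 29 29 28 25 22 19 20 21 17 14 7 4 -2 -3 -2 -2 -7 -8 -10 -2
160 36 37 35 35 33 23 5 0 4 23 31 30 30 28 25 22 22 26 33 32 30 27 26 26 20 14 -2 -4 -1 -6 -1
162 36 36 37 35 38 33 5 4 0 24 28 29 27 28 28 26 26 25 29 29 30 32 30 31 29 26 -1 -3 -3 -5 -4
164 31 34 33 36 38 35 3 3 2 31 30 28 27 29 34 31 29 29 29 29 33 35 38 37 40 34 6 1 7 49 25
166 24 26 31 32 40 37 4 4 2 35 31 31 32 28 31 31 28 27 29 25 30 31 31 33 35 28 4 4 9 77 59
168 24 23 27 31 37 34 3 2 3 37 43 42 37 32 28 31 30 32 30 32 36 37 33 31 31 15 4 2 9 61 89
170 24 22 25 28 35 25 4 2 4 32 39 44 38 35 33 35 33 32 29 32 38 42
[... 1299 characters left out ...]
8 -5 3 1 3 2 2 2 -2 -4 0 9 24 34 38 39 40
200 39 31 19 16 18 19 15 13 15 17 15 19 17 20 8 -5 0 2 0 3 1 2 -2 -3 -3 14 22 28 28 33 36
202 41 19 20 21 24 22 22 19 18 16 21 14 13 17 9 -4 -1 1 2 2 4 4 -3 -4 -2 19 28 26 25 28 34
204 42 15 15 19 22 24 21 17 17 17 18 19 14 14 10 -3 -3 -1 -3 0 -1 -1 -2 -6 0 19 23 24 26 28 30
206 34 16 15 16 18 19 18 16 17 16 17 16 16 14 11 0 1 0 -2 -1 -3 -3 -3 -5 8 16 19 23 29 32 35
208 31 22 18 17 17 17 15 15 16 18 20 16 14 16 14 13 12 13 9 10 11 13 10 12 16 17 19 21 27 30 35
210 28 22 21 25 22 21 11 13 15 17 15 15 16 16 11 12 14 14 15 13 13 15 16 16 13 15 18 20 23 32 35
212 27 22 23 26 28 25 21 16 16 16 13 14 16 16 13 14 15 13 15 17 18 18 16 14 14 16 20 20 23 24 26
```

The side-view numbers show the jar standing upright at about x = 0.417, with vertical sides and the lid against the -x finger. I'll centre it by squeezing the body along y, then grip the lid along x.

```bash
python3 -m handwheel '[[-1.0,-0.2,0,0,0],[-0.9,-0.1,0.3,0.17,0],[0,0,0,0.174,0],[0,0,0,0.174,0],[0,0,0,0.174,0],[0,0,0,0.174,0],[0,0,0,0.174,0],[0,0,0,0.174,0],[0,0,-1,0.174,0],[0,0,-1.5,0.174,0]]'
python3 -m handwheel '[[0,0,0,0,0.3],[0,0,0,0,1],[0,0,0,0,1],[0,0,0,0,1]]' 15; python3 w.py
```

```text
t: 25.4
tool_pos: [0.4173, -0.1639, 0.2331]
orientation: [0.118, 3.138, -0.001]
force: [-0.7, -0.4, -0.1]
opening: 0.0931
gripper_force: 0.0
t: 25.9
tool_pos: [0.4177, -0.1634, 0.2334]
orientation: [0.129, 3.138, 0.001]
force: [0.3, 3.8, 2.7]
opening: 0.0577
gripper_force: 1.9
[ 0.418 -0.163  0.233] F [0.26  3.781 2.731] M [ 0.686 -0.131 -0.029]
```

```bash
python3 -m handwheel '[[0,0,0,0,1],[0,0,0,0,1]]'; python3 w.py
```

```text
t: 26.15
tool_pos: [0.4177, -0.1634, 0.2333]
orientation: [0.127, 3.138, 0.001]
force: [0.0, 3.8, 5.9]
opening: 0.056
gripper_force: 15.0
[ 0.418 -0.163  0.233] F [0.02  3.782 5.938] M [ 0.947  0.023 -0.115]
```

```bash
python3 -m handwheel '[[0,0,0,0,0],[0,0,0.8,0,0],[0,0,0.8,0,0],[0,0,0,-0.174,0],[0,0,0,-0.174,0],[0,0,0,-0.174,0],[0,0,0,-0.174,0],[0,0,0,-0.174,0],[0,0,0,-0.174,0],[0,0,0,-0.174,0]]'
python3 -m handwheel '[[0,0,0,-0.174,0],[0,0,0,-0.174,0.3],[0,0,0,0,0.5],[0,0,0,0,1],[0,0,0,0,1],[0,0,0,0,1]]' 35; python3 w.py
```

```text
t: 27.4
tool_pos: [0.4175, -0.1637, 0.2494]
orientation: [1.907, 2.496, -0.0]
force: [0.6, -0.4, 0.3]
opening: 0.0929
gripper_force: 0.0
t: 28.15
tool_pos: [0.4173, -0.1635, 0.2487]
orientation: [-2.303, -2.137, 0.0]
force: [-2.2, 0.2, 2.1]
opening: 0.0515
gripper_force: 35.0
[ 0.417 -0.164  0.249] F [-2.189  0.202  2.089] M [-0.097  0.476  0.027]
```

```bash
python3 -m handwheel '[[0,0,2,0,1],[0,0,3.5,0,1],[3,0.4,0,0,1],[5,0.4,0,0,1],[5,0.4,0,0,1],[2.9,0.4,0,0,1],[0,0,0,0,1],[0,0,-0.5,0,1],[0,0,0,0,1]]'; python3 w.py
```

```text
t: 29.28
tool_pos: [0.5752, -0.1476, 0.2976]
orientation: [-2.303, -2.134, 0.002]
force: [0.1, -0.5, -3.5]
opening: 0.0515
gripper_force: 35.0
[ 0.575 -0.148  0.298] F [ 0.086 -0.525 -3.542] M [-0.053  0.064 -0.011]
```

```bash
python3 -m handwheel '[[0.1,0,-0.7,0,1],[0,0,-0.4,0,1],[0,0,0,0,1]]'; python3 w.py; python3 -m handwheel '[[0,0,-0.3,0,1],[0,0,0,0,1]]'; python3 w.py
```

```text
t: 29.65
tool_pos: [0.577, -0.1476, 0.2871]
orientation: [-2.304, -2.135, 0.001]
force: [-0.3, -0.1, -3.0]
opening: 0.0515
gripper_force: 35.0
[ 0.577 -0.148  0.287] F [-0.294 -0.064 -2.973] M [-0.086  0.061  0.008]
t: 29.9
tool_pos: [0.5773, -0.1475, 0.2845]
orientation: [-2.304, -2.135, 0.0]
force: [0.0, 0.3, -3.9]
opening: 0.0511
gripper_force: 35.0
[ 0.577 -0.148  0.285] F [ 0.049  0.3   -3.861] M [-0.054  0.03  -0.011]
```

```bash
python3 -m handwheel '[[0,0,-0.4,0,1],[0,0,-0.4,0,1],[0,0,0,0,1]]'; python3 w.py; python3 -m handwheel '[[0,0,-0.5,0,1],[0,0,-0.4,0,1],[0,0,0,0,1]]'; python3 w.py
```

```text
t: 30.28
tool_pos: [0.5785, -0.1478, 0.2818]
orientation: [2.301, 2.133, 0.003]
force: [-9.3, 3.5, 27.3]
opening: 0.0513
gripper_force: 44.4
[ 0.579 -0.148  0.282] F [-9.254  3.548 27.298] M [ 0.732  3.112 -0.087]
t: 30.65
tool_pos: [0.5814, -0.1481, 0.2808]
orientation: [2.294, 2.127, 0.013]
force: [-11.4, 9.4, 65.0]
opening: 0.0517
gripper_force: 63.7
[ 0.581 -0.148  0.281] F [-11.432   9.416  65.032] M [ 1.872  5.368 -0.318]
```

```bash
python3 -m handwheel '[[0,0,1,0,1],[0,0,0.9,0,1],[0.3,0,0,0,1],[0,0,0,0,1]]'; python3 w.py; python3 -m handwheel '[[0,0,-0.4,0,1],[0,0,-0.2,0,1],[0,0,0,0,1]]'; python3 w.py
```

```text
t: 31.15
tool_pos: [0.5801, -0.1474, 0.2853]
orientation: [-2.303, -2.134, 0.002]
force: [-0.9, 0.2, -4.5]
opening: 0.0513
gripper_force: 35.2
[ 0.58  -0.147  0.285] F [-0.865  0.185 -4.466] M [-0.124  0.106  0.008]
t: 31.52
tool_pos: [0.5806, -0.1476, 0.2821]
orientation: [2.304, 2.135, 0.0]
force: [-4.5, 2.5, 11.9]
opening: 0.052
gripper_force: 40.0
[ 0.581 -0.148  0.282] F [-4.533  2.476 11.936] M [ 0.344  1.622 -0.104]
```

```bash
python3 - <<'E'
from h import *
s=snap("side","s8").astype(int)
g=s[:,:,0]-s[:,:,2]
print(*range(252,300))
for r in range(146,206,2):print(r,*g[r,252:300])
c=(.5806,-.1476)
b=np.radians(-4.4);ex=np.array([np.cos(b),np.sin(b)]);ey=np.array([-np.sin(b),np.cos(b)])
for z in(.033,.04,.093,.098,.119):print(z,[np.round(proj("side",[*(np.array(c)+i*.028*ex+j*.028*ey),z]),1) for i,j in((1,1),(-1,1),(-1,-1))])
E
```

```text
252 253 254 255 256 257 258 259 260 261 262 263 264 265 266 267 268 269 270 271 272 273 274 275 276 277 278 279 280 281 282 283 284 285 286 287 288 289 290 291 292 293 294 295 296 297 298 299
146 29 29 27 21 8 3 2 4 2 3 2 12 31 39 37 36 34 34 33 34 32 7 -23 -29 -29 -32 -29 -23 -10 -5 -5 -3 -6 -11 -3 -3 -1 14 24 9 -3 -4 -3 -2 -4 -3 -3 1
148 39 39 40 35 16 8 1 1 5 4 3 11 29 35 34 35 37 38 38 37 24 -2 -38 -41 -32 -28 -30 -29 -15 -10 -1 -3 -7 -6 -2 -5 -4 7 18 13 12 21 25 18 16 15 11 3
150 36 37 39 38 21 10 4 5 5 2 2 11 27 35 35 35 35 36 33 26 20 -3 -32 -25 -15 -11 -13 -28 -35 -25 -7 2 2 3 0 -1 -2 -20 -24 -3 21 39 43 44 41 41 33 12
152 41 43 39 38 25 9 3 3 5 2 2 14 29 40 44 39 35 33 26 20 15 -2 -24 -22 -21 -22 -19 -32 -42 -30 -7 3 4 2 3 3 -5 -30 -31 2 31 40 42 41 38 38 30 13
154 30 36 39 39 29 12 4 1 1 3 1 14 34 41 45 48 46 38 30 23 22 1 -26 -22 -18 -19 -18 -29 -38 -20 -2 3 5 3 3 1 -7 -31 -16 17 38 41 39 38 37 38 35 20
156 0 3 10 15 14 7 4 5 3 2 1 12 26 34 39 40 42 34 27 24 21 -3 -31 -32 -21 -19 -24 -38 -38 -17 1 2 2 3 3 2 -7 -14 9 34 41 44 42 41 42 39 41 32
158 -4 -2 -5 4 1 4 3 3 2 2 -1 
[... 3093 characters left out ...]
202 42 43 41 40 40 40 39 41 37 26 14 2 -6 -12 -12 -10 -9 -10 -11 -10 -13 -12 -12 -12 -12 -7 1 6 15 24 34 37 41 37 36 40 31 30 34 40 36 29 15 12 12 11 13 12
204 56 55 50 49 47 44 42 34 15 -3 -12 -10 -11 -10 -11 -11 -10 -10 -11 -11 -13 -12 -13 -12 -11 -13 -12 -12 -10 -5 8 28 37 39 36 33 32 32 39 40 30 20 13 13 11 14 13 15
0.033 [array([260.3, 192.9]), array([279.5, 196. ]), array([284.3, 185.3])]
0.04 [array([260.3, 190.9]), array([279.5, 194. ]), array([284.4, 183.3])]
0.093 [array([260.1, 174.9]), array([279.9, 178. ]), array([284.8, 167.6])]
0.098 [array([260.1, 173.4]), array([279.9, 176.4]), array([284.9, 166.1])]
0.119 [array([260. , 166.8]), array([280. , 169.8]), array([285.1, 159.6])]
```

```bash
python3 -m handwheel '[[0,0,0.5,0,1],[0.4,0.1,0,0,1],[0,0,-0.5,0,1],[0,0,-0.3,0,1],[0,0,0,0,1]]'; python3 w.py
```

```text
t: 32.2
tool_pos: [0.5853, -0.1469, 0.2809]
orientation: [2.302, 2.133, 0.002]
force: [-4.2, 1.0, 19.2]
opening: 0.0519
gripper_force: 43.0
[ 0.585 -0.147  0.281] F [-4.231  0.985 19.209] M [ 0.347  2.015 -0.08 ]
```

```bash
python3 -m handwheel '[[0,0,0.5,0,1],[0.5,0,0,0,1],[0,0,-0.5,0,1],[0,0,-0.2,0,1],[0,0,0,0,1]]'; python3 w.py
```

```text
t: 32.83
tool_pos: [0.5889, -0.1465, 0.2745]
orientation: [-2.303, -2.134, 0.002]
force: [-3.7, -0.7, -4.5]
opening: 0.0516
gripper_force: 35.3
[ 0.589 -0.146  0.275] F [-3.727 -0.655 -4.526] M [-0.27   0.647  0.145]
```

```bash
python3 -m handwheel '[[-0.2,0,-0.3,0,1],[-0.2,0,-0.2,0,1],[0,0,0,0,1]]'; python3 w.py
```

```text
t: 33.2
tool_pos: [0.5861, -0.1465, 0.2714]
orientation: [2.302, 2.134, 0.003]
force: [6.1, -1.8, -3.0]
opening: 0.0516
gripper_force: 35.0
[ 0.586 -0.147  0.271] F [ 6.135 -1.806 -3.045] M [-0.299 -1.191  0.12 ]
```

```bash
python3 -m handwheel '[[-0.2,0,-0.4,0,1],[-0.1,0,-0.3,0,1],[0,0,0,0,1]]'; python3 w.py
```

```text
t: 33.58
tool_pos: [0.5842, -0.1468, 0.2666]
orientation: [2.3, 2.132, 0.006]
force: [6.6, 0.1, 6.0]
opening: 0.0513
gripper_force: 35.0
[ 0.584 -0.147  0.267] F [6.59  0.119 5.971] M [-0.244 -1.393  0.11 ]
```

```bash
python3 -m handwheel '[[-0.1,0,-0.4,0,1],[-0.1,0,-0.3,0,1],[0,0,0,0,1]]'; python3 w.py
```

```text
t: 33.95
tool_pos: [0.5829, -0.1469, 0.2637]
orientation: [2.298, 2.13, 0.008]
force: [-4.4, 3.0, 31.8]
opening: 0.0513
gripper_force: 42.5
[ 0.583 -0.147  0.264] F [-4.402  2.987 31.83 ] M [ 0.572  0.96  -0.08 ]
```

```bash
python3 -m handwheel '[[-0.1,0,0.3,0,1],[0,0,0,0,0.3],[0,0,0,0,0.3],[0,0,0,0,0.3]]'; python3 w.py
python3 - <<'E'
from h import *
s=snap("side","s9").astype(int)
g=s[:,:,0]-s[:,:,2]
print(*range(252,296))
for r in range(156,206,2):print(r,*g[r,252:296])
b=np.radians(-4.4);ex=np.array([np.cos(b),np.sin(b)]);ey=np.array([-np.sin(b),np.cos(b)])
c=(.5815,-.147)
for z in(.04,.074):print(z,[np.round(proj("side",[*(np.array(c)+i*.028*ex+j*.028*ey),z]),1) for i,j in((1,1),(-1,1),(-1,-1))])
E
```

```text
t: 34.45
tool_pos: [0.5789, -0.1464, 0.2588]
orientation: [-2.303, -2.134, 0.002]
force: [-0.1, 0.6, -0.1]
opening: 0.0648
gripper_force: 0.0
[ 0.579 -0.146  0.259] F [-0.114  0.572 -0.055] M [-0.019  0.05   0.002]
252 253 254 255 256 257 258 259 260 261 262 263 264 265 266 267 268 269 270 271 272 273 274 275 276 277 278 279 280 281 282 283 284 285 286 287 288 289 290 291 292 293 294 295
156 1 5 3 2 4 3 5 3 4 8 21 33 37 39 39 40 39 34 27 25 18 -3 -31 -34 -21 -16 -24 -37 -42 -38 -27 -11 -2 -1 -5 -5 -3 -6 -3 -2 12 22 13 8
158 -7 -5 0 3 2 2 2 3 3 1 11 26 30 29 28 30 32 32 33 30 25 12 -15 -28 -27 -27 -32 -35 -37 -33 -29 -24 -15 -3 0 -2 0 -3 1 4 8 22 31 36
160 0 -2 2 1 3 3 4 3 0 2 13 23 27 25 27 29 31 29 30 33 35 32 30 24 24 26 25 20 20 17 13 10 5 4 3 2 4 3 4 7 23 33 37 37
162 -1 -2 1 3 3 3 3 4 2 1 15 27 24 26 29 28 31 30 30 30 29 27 27 27 26 27 27 27 25 26 24 24 16 6 3 3 3 4 5 15 29 36 39 39
164 -3 -4 2 1 2 2 5 4 3 4 15 23 25 24 24 27 26 23 23 20 19 17 18 16 17 20 20 19 19 24 25 20 10 6 3 3 2 3 7 18 28 31 34 34
166 0 5 8 6 4 4 3 2 2 1 9 19 23 26 21 15 7 2 1 -4 -5 -5 -8 -7 -6 -4 -1 1 6 13
[... 2016 characters left out ...]
1 43 42 45 42 44 45 46 48 48 49 54 57 56 51 49 48 49 49 52 50 54 54 52 50 50 50 53 50 51 48 47 48 47 43 34 30 36 40 34 22
200 40 42 41 43 41 40 39 39 40 41 38 36 34 23 22 16 15 9 9 8 8 11 12 19 27 31 38 44 45 47 45 46 46 47 48 46 41 33 31 35 39 36 26 15
202 43 41 44 39 38 39 39 40 40 29 13 1 -4 -11 -11 -12 -11 -12 -10 -11 -11 -12 -11 -13 -12 -8 0 7 17 28 35 33 36 35 36 37 32 31 33 38 35 26 16 14
204 55 53 52 46 46 45 43 35 14 -1 -11 -12 -10 -10 -9 -10 -10 -9 -9 -11 -11 -14 -11 -13 -13 -13 -13 -12 -12 -6 9 24 35 34 34 34 30 33 39 38 31 19 14 14
0.04 [array([259.9, 190.9]), array([279.2, 194.1]), array([284. , 183.4])]
0.074 [array([259.8, 180.8]), array([279.4, 183.9]), array([284.3, 173.4])]
```

The jar is upright and fully home: its sides are vertical and the visible height from rim to shoulder matches. I'll raise the tips above the shoulder, centre on the lid and grip it.

```bash
python3 -m handwheel '[[-0.2,0,0.5,0,0.3],[-0.15,0,0.3,0,0.3],[0,0,0,0,0.4],[0,0,0,0,1],[0,0,0,0,1],[0,0,0,0,1]]' 40; python3 w.py; python3 -c "
from h import *
s=readout.read_state();print(s['opening'],s['gripper_force'],s['q'][5])"
```

```text
t: 35.25
tool_pos: [0.5759, -0.1466, 0.2678]
orientation: [-2.304, -2.135, 0.0]
force: [-2.5, 0.7, 3.1]
opening: 0.05
gripper_force: 40.0
[ 0.576 -0.147  0.268] F [-2.463  0.682  3.09 ] M [-0.093  0.326  0.011]
0.05002261854950173 39.97646290808916 -0.25943559089128276
```

```bash
python3 -m handwheel '[[0,0,0,0.12,1],[0,0,0,0.16,1],[0,0,0,0.16,1]]'; python3 w.py; python3 -m handwheel '[[0,0,0,0.16,1],[0,0,0,0.16,1],[0,0,0,0.16,1],[0,0,0,0.16,1],[0,0,0,0.14,1],[0,0,0,0,1]]'; python3 w.py;python3 -c "
from h import *
from scipy.spatial.transform import Rotation as R
s=readout.read_state();r=R.from_rotvec(s['orientation']).as_matrix();print(np.degrees(np.arctan2(r[1,1],r[0,1])),s['opening'],s['gripper_force'])"
```

```text
t: 35.62
tool_pos: [0.5762, -0.1467, 0.2681]
orientation: [1.776, 2.59, 0.001]
force: [-0.9, -0.3, 3.5]
opening: 0.0504
gripper_force: 40.0
[ 0.576 -0.147  0.268] F [-0.947 -0.262  3.541] M [-0.129  0.062 -0.207]
t: 36.38
tool_pos: [0.5767, -0.1467, 0.2692]
orientation: [0.661, 3.068, -0.0]
force: [-0.2, 0.6, 6.4]
opening: 0.0504
gripper_force: 40.0
[ 0.577 -0.147  0.269] F [-0.219  0.553  6.388] M [ 0.071 -0.025  0.06 ]
65.67061877485355 0.05035518730292497 39.9743318092078
```

```bash
python3 -m handwheel '[[0,0,0.3,0,1],[0,0,0.4,0,1],[0,0,0,0,1]]'; python3 w.py
```

```text
t: 36.75
tool_pos: [0.5759, -0.1466, 0.2748]
orientation: [-0.665, -3.07, 0.0]
force: [0.0, -1.3, -0.3]
opening: 0.0504
gripper_force: 40.0
[ 0.576 -0.147  0.275] F [ 0.02  -1.337 -0.349] M [-0.201 -0.099 -0.056]
```

```bash
python3 -m handwheel '[[0,0,0.5,0,1],[0,0,0.8,0,1],[0,0,0.8,0,1],[0,0,0.6,0,1],[0,0,0,0,1],[0,0,0,0,1],[0,0,0,0,1]]'; python3 w.py
python3 - <<'E'
from h import *
s=snap("side","s10").astype(int);g=s[:,:,0]-s[:,:,2]
print(*range(256,292))
for r in range(154,198,2):print(r,*g[r,256:292])
print(readout.read_state()["gripper_force"])
E
```

```text
t: 37.62
tool_pos: [0.5757, -0.1465, 0.3013]
orientation: [-0.665, -3.07, -0.0]
force: [-0.2, 0.2, -1.3]
opening: 0.0502
gripper_force: 40.0
[ 0.576 -0.146  0.301] F [-0.234  0.185 -1.278] M [0.029 0.019 0.002]
256 257 258 259 260 261 262 263 264 265 266 267 268 269 270 271 272 273 274 275 276 277 278 279 280 281 282 283 284 285 286 287 288 289 290 291
154 43 41 42 44 43 39 27 13 5 3 4 3 3 2 7 9 8 -2 -22 -18 -14 -11 -9 -5 -1 -1 0 3 -3 -22 -30 -29 -36 -41 -14 19
156 24 34 36 36 37 35 27 11 5 2 3 5 3 3 4 -3 -8 -9 -12 -14 -12 -10 -8 -13 -11 -6 -2 1 -5 -26 -34 -36 -37 -26 9 33
158 12 23 26 27 28 25 22 9 5 4 3 2 3 3 0 -5 -10 -14 -12 -10 -15 -14 -13 -15 -14 -11 -9 -6 -10 -28 -36 -35 -25 1 25 37
160 11 23 25 24 24 23 20 9 3 4 5 3 3 1 0 -4 -9 -12 -11 -14 -15 -12 -12 -10 -9 -11 -9 -7 -3 4 4 4 11 25 34 34
162 12 21 27 26 27 29 27 11 5 3 2 3 4 2 0 -6 -12 -13 -13 -13 -11 -12 -10 -10 -9 -11 -8 -3 11 24 27 30 32 32 33 35
164 18 21 22 24 27 28 25 13 6 4 3 4 3 4 1 -4 -10 -12 -8 -9 -10 -9 -9 -7 -6 -7 -6 -1 12 22 25 25 26 29 30 30
166 20 19 21 22 24 25 23 10 5 3 2 2 5 4 3 -3 -7 -9 -8 -6 -8 -6 -8 -6 -8
[... 968 characters left out ...]
-7 -6 -7 -7 -6 -7 -6 -5 -1 6 25 42 50 48 48 48 48
186 50 49 50 54 51 49 34 8 -3 -4 -3 -3 -3 -3 -6 -6 -4 -4 -4 -3 -5 -6 -6 -6 -6 -6 -2 2 8 28 43 48 48 48 48 50
188 53 51 53 51 51 46 31 6 -1 -4 2 1 3 3 2 1 0 -1 2 -1 -2 -2 -5 -4 -6 -5 -3 4 17 38 49 49 50 48 48 48
190 51 50 52 53 48 43 26 2 -2 -1 1 3 2 3 3 4 2 4 4 2 3 2 -3 -4 -4 -4 1 13 38 49 49 50 48 46 47 47
192 57 55 53 49 50 47 35 22 15 14 10 10 6 8 7 6 4 4 4 3 1 3 -3 -6 -5 -2 10 33 47 49 50 50 50 49 47 44
194 76 76 71 69 67 63 57 53 47 47 44 43 42 38 38 34 31 26 22 22 21 15 8 5 3 11 33 46 52 50 49 47 47 47 45 36
196 63 68 71 73 74 72 74 70 65 63 63 58 55 52 51 48 49 50 50 50 51 51 48 45 45 45 48 53 52 50 49 49 49 45 37 31
39.974223976023495
```

```bash
python3 -c "
from h import *
print(job.close_job())"
```

```text
the job is handed in; nothing more can be done
None
```

The job is handed in: by my last readings jar_b is upright and fully home in the pocket and its lid, turned about 70° anticlockwise, is held level roughly 18 mm above the mouth at 37.6 s; the first insertion had left the jar leaning about 30° in the pocket and I re-seated it, and no verdict was returned.

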